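Level a ball-jointed potting stand by touch and set a small pot on it

ROBOT

A 6-joint arm with a two-finger parallel gripper is mounted at the origin on the work surface. World frame = base frame: x ahead of the robot, y to its left, z up, the work surface at z = 0. Lengths are in m, angles in rad, forces in N, time in s.
With the tool pointing down it reaches from about 0.375 to 0.975 m from the base axis. Payload 3.8 kg.
Tool frame: the origin (TCP) lies at the very end of the fingers, on their centre line; the grasp point (between the pads) lies 19 mm behind it; z points along the fingers, y is the line along which they close (so a half turn about z gives the same grasp; the last joint's range is limited). The gripper opens to 85 mm and grips with 20 to 120 N. Pads are 22 mm wide; open, the fingers measure 114 mm over their backs; the gripper's body (76 mm by 85 mm) begins 54 mm behind the grasp point. The pads swing forward as they close: fully open they stand 13 mm farther back than shut.
Start: joints at [-1.288, 0.264, 1.604, -0, 1.274, -0.037], TCP at [0.212, -0.641, 0.231] pointing down, gripper open.
Joint ranges: [-2.63, 2.63], [-0.94, 2.18], [0.31, 2.57], [-1.31, 4.45], [0, 2.66], [-2.55, 2.55]. Speed limits (rad/s): [2.57, 2.57, 3.14, 3.14, 3.14, 3.14].

INTERFACE

Orientations are given as a rotation vector (axis times angle).
In Python, from workcell import monitor, viewer, job gives the robot as it stands. The module is installed in compiled form; this text tells all that it offers.
- The arm moves only by the tool step_arm, never from a script. Its argument "series" is one flat list of numbers, 4 for each row, row after row: the shift along the tool's x, y, z in m, then the turn about the tool's z in rad. A call has 1 to 8 rows; each row is the pose to reach, as a shift and turn from the pose commanded when the call began, along the tool's axes at that moment; what a row does not reach only later rows make up. A row lasts 1/8 s, in which the tool goes at most 62.5 mm and 10.7 degrees, less where a joint would pass 70% of its speed; a pose out of reach is approached as far as the arm can. A call with a gripper value outside its range is refused whole. "gripper" is the opening, from 0 (shut) to 1 (fully open), set as the call begins (left out, the last holds). The fingers move at their own pace and stop on an object; "newtons" is the grip in N (left out, the last holds). Time passes only in rows, so rows that repeat a pose let the fingers close. It gives the time, the measured TCP pose, the force, the opening and the grip force at its end, in the units of the state.
- monitor.read_state(): the state, without advancing time (a new reading comes with each control period).
- viewer.read_camera(name): name is "scene" or "top"; returns a dict with "image" (480x640x3 uint8, red, green, blue), "intrinsics" (3x3 intrinsics, pixels), "T" (4x4, takes a point from camera to world coordinates). Camera axes: x right, y up, looking along -z (the intrinsics and any distortion apply to the point x, -y, -z); pixel columns grow to the right and rows downward; lengths in m; the calibration is good to about 2 mm. A picture is of the moment at which its call begins. There is no depth.
- job.finish_job(): hands the job in; it is judged then, once.
Trained networks look in a picture, given as the dict that the camera call returned (one of the last four; its "shot" number tells which), for a name from the list of things; names that differ only in an ending like _2 or _b are one class to them, and where a whole thing is asked for, a point or a joint stands for the part that bears it (a point fixed in the world has none). Each returns a list of dicts, best first, with "score" (0 to 1); they miss things now and then, are a little off and sometimes report something else, mostly with a low value. They report only what shows in the picture. A call takes as long as a camera call. They do not tell look-alikes from the thing itself.
- viewer.boxes_of(picture, label): "extent" ([centre column, centre row, width, height] in pixels, round what is visible of it).
- viewer.spot_point(picture, label): "point" ([column, row] in pixels: a listed point, or the origin of a listed thing).
The state is a dict: "time": time; "q": joint angles; "joint_vel": joint speeds; "joint_torque": joint torques, N m; "tool_pos": TCP position; "tcp_rot": TCP orientation; "wrist_force": force on the tool from outside, world axes, zero at the start; "torque": the same for the moment, N m; "width": opening from 0.0 (shut) to 1.0 (fully open); "grip_force": force on a finger pad.
Only numpy, scipy, OpenCV 4.12 (cv2) and the standard library are available. Lean on these libraries where they do the work, as an engineer would, in place of code of your own. Each camera call takes 0.05 s, during which the arm holds its last target. There are 200 camera calls.

TASK

The round plate of the potting stand has been knocked out of level on its stiff ball joint. While the plate is empty, feel across it with light touches to find the side that stands high and press that side down until the plate is level, never bearing on the stand with more than 35 N. Then set the small rectangular pot gently and upright in the middle of the plate so that it stands level, not touching the stand again while the pot is on it, and leave the other things where they are.

Things in the scene. Friction and masses are not known exactly. Their poses are not given: they have to be found in the camera images.
- stand: Potting stand, fixed on the bench: dark round cast base 144 mm across, short column, and on top a round wooden plate 190 mm across, 14 mm thick, centred over the base within 2 mm. Origin: centre of the base's underside, on the bench; z up. The column is clamped at a height that varies: the middle of the plate's top is 120 to 144 mm above the bench, not known more closely.
- stand_collar (a point): Point on the stand's axis, 58 mm above the bench, top of the clamp collar (fixed; says nothing of the plate). The plate sits on a stiff ball joint 28 mm below its top's middle, tilted 0.03 to 0.045 rad to any side at the start. Pushed down 80 mm out from the middle it gives about 0.25 mm per N and springs back; from 10 to 17 N it slips in the joint, and what it slips stays. At its middle it is firm.
- pot_mid (a point): Centre of the small glazed rectangular pot (half-way up: 24 mm above its underside). The pot is empty, 110 mm long (its x), 56 mm wide (its y), 48 mm high (its z), open on top, walls 6 mm, on four short feet; about 0.25 to 0.5 kg. It starts upright on the bench and can be taken across its width.
- black_bowl: Bystander: black bowl, 104 mm across, 58 mm high, standing on the bench. Origin: centre of its underside.
- tape_roll: Bystander: roll of yellow packing tape lying flat, 96 mm across, 45 mm high. Origin: centre of its underside.
- glazed_cup: Bystander: glazed cup, 84 mm across, 75 mm high, standing on the bench. Origin: centre of its underside.
Things that resemble listed ones, but are neither listed nor needed, are in the scene too. Leave any orange look-alike of the part that bears pot_mid alone. What is shaped like the stand but green is not meant.

How it is judged:
At the end, for the whole second after the job is handed in: the pot stands on the stand's plate, at rest and let go, upright and level to 0.015 rad (so the plate is level too), its centre within 20 mm of the stand's axis (angle between pot_mid's own z axis and vertical below 0.015 rad and horizontal distance between pot_mid and stand below 0.02 m and z of pot_mid in the frame of stand above 0.135 m and contact force between pot and stand above 1 N and linear speed of pot below 0.01 m/s); the robot touches nothing.
It fails at once if the fingers bear on the stand with more than 35 N (contact force between the fingers and stand above 35 N).
It fails at once if the pot is dropped or pushed onto the stand with more than 35 N (contact force between pot and stand above 35 N).
It fails at once if the stand is touched while the pot is on it (contact force between each of pot, the fingers and stand above 0.5 N).
It fails at once if a bystander is shifted by more than 20 mm (distance of any of black_bowl, tape_roll, glazed_cup from where it was at the start of the episode above 0.02 m).
It also fails if it takes over 72 s, if anything falls off the work surface, if the arm or the gripper's body presses on something with over 40 N, if the wrist force passes 120 N, or if a joint passes its speed limit or range.

## Working session

There is one attempt and no reset: what is moved stays moved. The work goes in short steps, Python scripts to look and compute and a tool call to move; the robot and the scene stay as the last step left them, time stands still between calls to the robot, and variables do not carry over. Pictures are saved under pics/ and viewed, at most 10 in all, crops included, and the job is handed in when it is done.

Besides the shell and the picture viewer there is one more tool, called after "Call:" by a JSON object that holds its "op" and its "data". step_arm: Moves the arm, as the interface text tells. Its arguments: {"type":"object","properties":{"series":{"type":"array"},"gripper":{"type":"number"},"newtons":{"type":"number"}},"required":["series"]}

```bash
mkdir -p pics; cat > h.py <<'E'
import numpy as np, cv2
from workcell import monitor, viewer, job
from scipy.spatial.transform import Rotation as R
def ray(p,uv):
    K=p["intrinsics"];T=p["T"]
    d=np.linalg.inv(K)@np.array([uv[0],uv[1],1.]);d=np.array([d[0],-d[1],-d[2]])
    return T[:3,3],T[:3,:3]@d
def atz(p,uv,z):
    o,d=ray(p,uv);return o+d*(z-o[2])/d[2]
def proj(p,X):
    c=np.linalg.inv(p["T"])@np.append(X,1);v=p["intrinsics"]@np.array([c[0],-c[1],-c[2]]);return v[:2]/v[2]
E
python3 - <<'E'
from h import *
np.set_printoptions(precision=4,suppress=True)
s=monitor.read_state();print({k:s[k] for k in("time","tool_pos","tcp_rot","wrist_force","width")})
print(R.from_rotvec(s["tcp_rot"]).as_matrix())
for c in("scene","top"):
    p=viewer.read_camera(c);print(c,[k for k in p],p["intrinsics"].tolist(),p["T"])
    cv2.imwrite(f"pics/{c}0.png",p["image"][:,:,::-1])
    for l,z in(("stand",0),("stand_collar",.058),("pot_mid",.024),("black_bowl",0),("tape_roll",0),("glazed_cup",0)):
        for d in viewer.spot_point(p,l)[:3]: print(l,d["score"],d["point"],atz(p,d["point"],z))
        print([ (round(d["score"],2),np.round(d["extent"])) for d in viewer.boxes_of(p,l)[:3]])
E
```

```text
{'time': 0.0, 'tool_pos': array([ 0.212 , -0.6401,  0.2299]), 'tcp_rot': array([-3.0993, -0.4998,  0.0005]), 'wrist_force': array([ 0.2295,  0.1996, -0.1275]), 'width': 1.0028625738280905}
[[ 0.9493  0.3143 -0.0007]
 [ 0.3143 -0.9493  0.0022]
 [ 0.0001 -0.0023 -1.    ]]
scene ['image', 'intrinsics', 'T', 'shot'] [[495.6763540216068, 0.0, 316.0298349232973], [0.0, 495.6763540216068, 243.9850905109461], [0.0, 0.0, 1.0]] [[ 0.0265 -0.7633  0.6456  1.2334]
 [ 0.9996  0.0264 -0.0099  0.0463]
 [-0.0095  0.6456  0.7637  0.8444]
 [ 0.      0.      0.      1.    ]]
stand 0.88 [226.4, 189.6] [ 0.3365 -0.1589  0.    ]
stand 0.61 [316.6, 258.4] [0.5607 0.0574 0.    ]
[(0.8, array([314., 234.,  94., 102.])), (0.75, array([218., 165.,  83.,  84.]))]
stand_collar 0.89 [221.8, 171.1] [ 0.3339 -0.1615  0.058 ]
stand_collar 0.68 [317.1, 238.7] [0.5542 0.0591 0.058 ]
[(0.94, array([216., 168.,  87.,  85.])), (0.55, array([316., 233.,  91., 102.]))]
pot_mid 0.98 [166.1, 244.9] [ 0.5312 -0.2686  0.024 ]
pot_mid 0.89 [165.0, 313.7] [ 0.7071 -0.2412  0.024 ]
[(0.95, array([163., 311.,  65.,  62.])), (0.64,
[... 688 characters left out ...]
0.0634 0.    ]
[(0.69, array([320., 228., 100.,  89.])), (0.62, array([428., 334.,  88.,  99.])), (0.24, array([187., 166.,  43.,  40.]))]
[(0.8, array([426., 334.,  93.,  98.])), (0.62, array([320., 225.,  92.,  96.]))]
pot_mid 0.92 [443.0, 172.7] [ 0.6928 -0.2318  0.024 ]
pot_mid 0.65 [465.4, 242.8] [ 0.5286 -0.2802  0.024 ]
[(0.92, array([465., 243.,  44.,  57.])), (0.77, array([451., 168.,  50.,  48.]))]
black_bowl 0.97 [362.9, 159.6] [ 0.729  -0.0464  0.    ]
[(0.87, array([367., 150.,  45.,  42.]))]
tape_roll 0.78 [183.5, 322.0] [0.3441 0.3667 0.    ]
[(0.6, array([369., 151.,  47.,  46.]))]
glazed_cup 0.59 [190.3, 174.9] [0.6882 0.3637 0.    ]
[(0.76, array([186., 166.,  42.,  38.]))]
```

View pics/scene0.png

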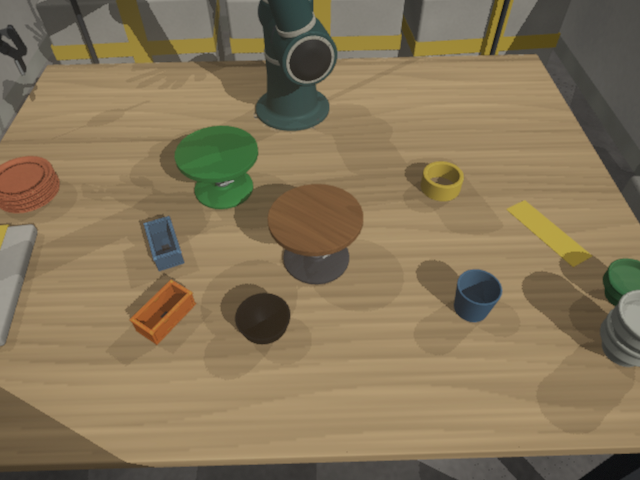

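View pics/top0.png

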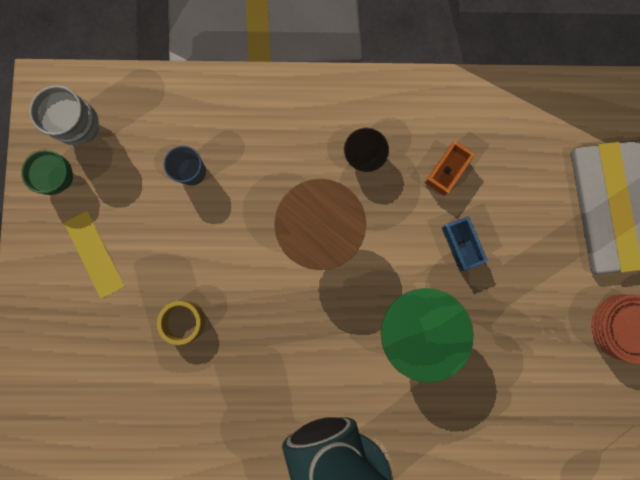

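```bash
cat > fit.py <<'E'
from h import *
from scipy.optimize import least_squares
def mask(img,lo,hi,box):
    m=cv2.inRange(cv2.cvtColor(img,cv2.COLOR_RGB2HSV),lo,hi);z=np.zeros_like(m);a,b,c,d=box;z[b:d,a:c]=m[b:d,a:c]
    z=cv2.morphologyEx(cv2.morphologyEx(z,cv2.MORPH_CLOSE,np.ones((5,5))),cv2.MORPH_OPEN,np.ones((5,5)))
    n,l,s,_=cv2.connectedComponentsWithStats(z);k=1+np.argmax(s[1:,4]);return (l==k).astype(np.uint8)*255
def hullpts(m):
    c=max(cv2.findContours(m,cv2.RETR_EXTERNAL,cv2.CHAIN_APPROX_NONE)[0],key=len);return c.reshape(-1,2).astype(float)
def fit(obs,model,x0,scale):
    def f(x):
        r=[]
        for p,c in obs:
            h=cv2.convexHull(np.array([proj(p,X) for X in model(x)],np.float32))
            r+=[cv2.pointPolygonTest(h,(float(a),float(b)),True) -.5 for a,b in c]
        return np.array(r)
    return least_squares(f,x0,loss="soft_l1",x_scale=scale,diff_step=1e-3)
t=np.linspace(0,2*np.pi,90,endpoint=False)
def plate(x):
    cx,cy,h,a,b=x;n=np.array([-a,-b,1]);n/=np.linalg.norm(n)   # z = h + a dx + b dy
    u=np.cross([0,1,0],n);u/=np.linalg.norm(u);v=np.cross(n,u);c=np.array([cx,cy,h-.028])
    return [c+n*k+.095*(np.cos(s)*u+np.sin(s)*v) for k in(.014,.028) for s in t]
def pot(x):
    c,s=np.cos(x[2]),np.sin(x[2])
    return [[x[0]+c*i*.055-s*j*.028,x[1]+s*i*.055+c*j*.028,z] for i in(-1,1) for j in(-1,1) for z in(0.003,.048)]
E
python3 - <<'E'
from fit import *
np.set_printoptions(precision=4,suppress=True)
P={c:viewer.read_camera(c) for c in("scene","top")}
for c,uv in(("scene",[(316,215),(316,242),(250,260),(163,252),(316,300)]),("top",[(320,225),(240,225),(465,262),(360,290)])):
    h=cv2.cvtColor(P[c]["image"],cv2.COLOR_RGB2HSV);print(c,[h[v,u].tolist() for u,v in uv])
bx={"scene":(260,180,370,260),"top":(265,170,375,275)};bp={"scene":(140,205,190,275),"top":(438,208,495,275)}
o1=[];o2=[];vis=[]
for c,p in P.items():
    m1=mask(p["image"],(0,90,30),(18,255,150),bx[c]);m2=mask(p["image"],(95,70,20),(125,255,255),bp[c])
    o1.append((p,hullpts(m1)));o2.append((p,hullpts(m2)))
    g=p["image"][:,:,::-1].copy();cv2.drawContours(g,[q[-1][1].astype(np.int32) for q in(o1,o2)],-1,(0,0,255) if 0 else (255,0,255),1);vis.append(g[140:300,130:510])
cv2.imwrite("pics/m.png",cv2.resize(np.vstack(vis),None,fx=1.8,fy=1.8))
for y in(0.2,1.2,1.9,2.8):
    r=fit(o2,pot,[.53,-.274,y],[.01,.01,.1]);print("pot",r.x,r.cost)
for a,b in((0.01,0.01),(-.03,.01),(.01,-.03)):
    r=fit(o1,plate,[.555,.06,.132,a,b],[.01,.01,.01,.03,.03]);print("plate",r.x,r.cost,len(r.fun))
E
```

```text
scene [[14, 135, 119], [15, 133, 119], [18, 95, 150], [110, 13, 59], [18, 91, 171]]
top [[12, 146, 101], [16, 107, 153], [105, 121, 78], [16, 109, 82]]
pot [ 0.5262 -0.2761  0.3918] 212.25932302282297
pot [ 0.5262 -0.2761  0.3918] 212.259138603955
pot [ 0.5262 -0.2761  0.3918] 212.25930221820602
pot [ 0.5262 -0.2761  3.5334] 212.25979666580054
plate [ 0.5626  0.0539  0.1567 -0.0979  0.0014] 7565.9913410604895 806
plate [ 0.5626  0.0542  0.1564 -0.0913  0.0163] 7563.635213647813 806
plate [ 0.5627  0.0542  0.1564 -0.0912  0.015 ] 7563.64562281158 806
```

View pics/m.png

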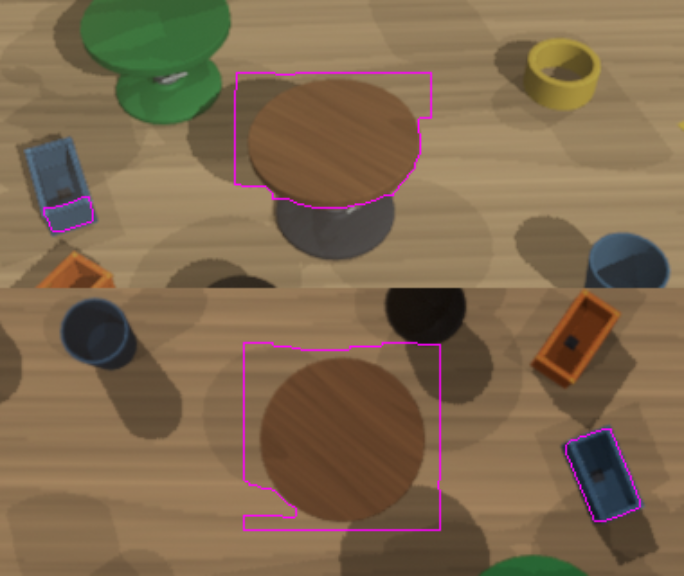

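The crop shows that the masks leak: the plate mask takes in the table in both views, and the pot mask misses most of the pot in the scene view. I'll use tighter thresholds.

```bash
cat > run1.py <<'E'
from fit import *
np.set_printoptions(precision=4,suppress=True)
P={c:viewer.read_camera(c) for c in("scene","top")}
bx={"scene":(262,182,370,258),"top":(265,170,375,275)};bp={"scene":(140,205,190,275),"top":(438,208,495,275)}
o1=[];o2=[];vis=[]
for c,p in P.items():
    m1=mask(p["image"],(0,118 if c=="scene" else 125,30),(15,255,150),bx[c]);m2=mask(p["image"],(95,45,20),(125,255,255),bp[c])
    o1.append((p,hullpts(m1)));o2.append((p,cv2.convexHull(hullpts(m2).astype(np.int32))[:,0].astype(float)))
    print(c,cv2.boundingRect(m1),cv2.boundingRect(m2))
    g=p["image"][:,:,::-1].copy();cv2.drawContours(g,[q[-1][1].astype(np.int32) for q in(o1,o2)],-1,(255,0,255),1);vis.append(g[140:300,130:510])
cv2.imwrite("pics/m2.png",cv2.resize(np.vstack(vis),None,fx=1.8,fy=1.8))
r=fit(o2,pot,[.53,-.274,.39],[.01,.01,.1]);print("pot",r.x,r.cost,len(r.fun))
for a,b in((0.01,0.01),(-.03,.01)):
    r=fit(o1,plate,[.555,.06,.132,a,b],[.01,.01,.01,.03,.03]);print("plate",r.x,r.cost,len(r.fun))
for i in(0,1):print(i,fit(o1[i:i+1],plate,r.x,[.01,.01,.01,.03,.03]).x,fit(o2[i:i+1],pot,[.53,-.274,.39],[.01,.01,.1]).x)
E
python3 run1.py
```

```text
scene (268, 184, 95, 72) (145, 218, 37, 51)
top (275, 179, 91, 91) (444, 218, 42, 52)
pot [ 0.5264 -0.2754  0.3711] 4.479788597842047 31
plate [0.5582 0.0551 0.1329 0.0566 0.0255] 64.11250997411699 496
plate [0.5582 0.0551 0.1329 0.0565 0.0255] 64.11244768558885 496
0 [0.5475 0.0559 0.1222 0.0358 0.0215] [ 0.526  -0.2748  0.3731]
1 [0.5589 0.0552 0.126  0.0358 0.0541] [ 0.5267 -0.2765  0.3824]
```

View pics/m2.png

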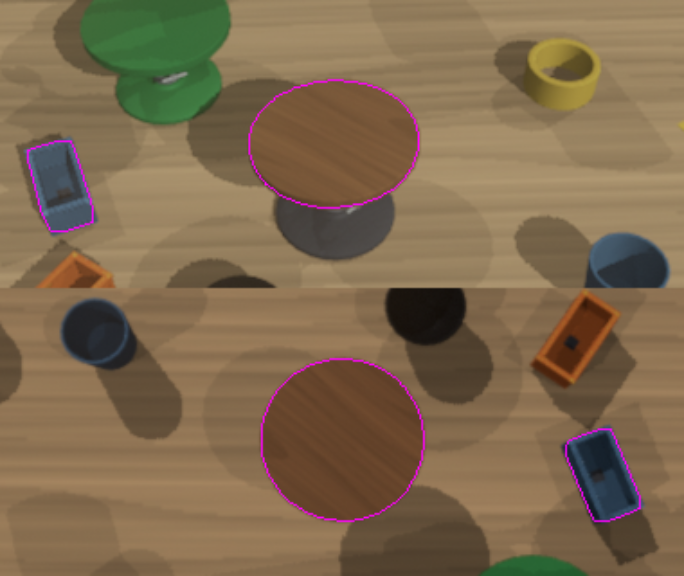

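The masks are now tight. The plate centre is at about (0.556, 0.055), about 0.13 m high, and probably higher toward +x/+y. The pot is at (0.526, -0.275) with yaw 0.375. Next I'll close the gripper and go above the +x side of the plate.

Call:
{"op": "step_arm", "data": {"series": [0.044,-0.038,0,0,0.088,-0.076,0,0,0.131,-0.113,0,0,0.175,-0.151,0,0,0.219,-0.189,0,0,0.263,-0.227,0,0,0.307,-0.264,0,0], "gripper": 0}}

```text
time: 2.38
tool_pos: [0.4214, -0.292, 0.2317]
tcp_rot: [3.101, 0.5, 0.001]
wrist_force: [0.5, 0.1, -0.4]
width: -0.003
grip_force: 0.0
```

Call:
{"op": "step_arm", "data": {"series": [0.044,-0.038,0,0,0.088,-0.076,0,0,0.131,-0.113,0,0,0.175,-0.151,0,0,0.219,-0.189,0,0,0.263,-0.227,0.02,0,0.306,-0.265,0.07,0,0.306,-0.265,0.07,0]}}

```text
time: 3.38
tool_pos: [0.6265, 0.0567, 0.1576]
tcp_rot: [-3.1, -0.505, 0.008]
wrist_force: [-0.2, -0.2, 0.4]
width: 0.002
grip_force: 0.0
```

Call:
{"op": "step_arm", "data": {"series": [0,0,0.012,0,0,0,0.012,0,0,0,0.012,0]}}

```text
time: 3.75
tool_pos: [0.6282, 0.0528, 0.1506]
tcp_rot: [3.102, 0.498, 0.003]
wrist_force: [-0.0, -0.5, -0.2]
width: 0.0
grip_force: 0.0
```

Call:
{"op": "step_arm", "data": {"series": [0,0,0.002,0,0,0,0.002,0]}}

```text
time: 4.0
tool_pos: [0.628, 0.0536, 0.1479]
tcp_rot: [3.102, 0.499, 0.002]
wrist_force: [0.0, 0.3, -0.6]
width: -0.001
grip_force: 0.0
```

Call:
{"op": "step_arm", "data": {"series": [0,0,0.002,0,0,0,0.002,0]}}

```text
time: 4.25
tool_pos: [0.6276, 0.0541, 0.1451]
tcp_rot: [-3.101, -0.5, 0.001]
wrist_force: [-0.3, -0.4, -0.2]
width: -0.002
grip_force: 0.0
```

Call:
{"op": "step_arm", "data": {"series": [0,0,0.002,0,0,0,0.002,0]}}

```text
time: 4.5
tool_pos: [0.6276, 0.0542, 0.143]
tcp_rot: [-3.101, -0.5, 0.001]
wrist_force: [-0.1, 1.0, 0.3]
width: -0.002
grip_force: 0.0
```

Call:
{"op": "step_arm", "data": {"series": [0,0,0.002,0,0,0,0.002,0]}}

```text
time: 4.75
tool_pos: [0.6276, 0.0541, 0.141]
tcp_rot: [-3.101, -0.5, 0.001]
wrist_force: [-0.4, 0.1, 0.2]
width: 0.001
grip_force: 0.0
```

Call:
{"op": "step_arm", "data": {"series": [0,0,0.0015,0,0,0,0.0015,0]}}

```text
time: 5.0
tool_pos: [0.6277, 0.0541, 0.1396]
tcp_rot: [-3.101, -0.5, 0.0]
wrist_force: [0.3, 0.3, 0.2]
width: 0.002
grip_force: 0.0
```

```bash
python3 -c "
from h import *
for i in range(2):
  p=viewer.read_camera('top');s=monitor.read_state();print(s['time'],s['tool_pos'],s['wrist_force'])"
```

```text
5.05 [0.6277638  0.05410331 0.13969347] [-0.11310494 -0.40471997  0.36867692]
5.1 [0.6277904  0.05408132 0.13977463] [ 0.14937976 -0.3323113   0.1059103 ]
```

Position settles to about 0.1 mm and force noise is about 0.4 N. I'll keep going down.

Call:
{"op": "step_arm", "data": {"series": [0,0,0.0015,0,0,0,0.0015,0]}}

```text
time: 5.35
tool_pos: [0.6277, 0.0541, 0.1381]
tcp_rot: [-3.101, -0.5, 0.0]
wrist_force: [0.4, 0.3, -0.3]
width: 0.002
grip_force: 0.0
```

Call:
{"op": "step_arm", "data": {"series": [0,0,0.0015,0,0,0,0.0015,0]}}

```text
time: 5.6
tool_pos: [0.6277, 0.0541, 0.1366]
tcp_rot: [-3.101, -0.5, 0.001]
wrist_force: [0.4, -0.4, -0.5]
width: 0.003
grip_force: 0.0
```

Call:
{"op": "step_arm", "data": {"series": [0,0,0.0015,0,0,0,0.0015,0]}}

```text
time: 5.85
tool_pos: [0.6281, 0.0541, 0.1356]
tcp_rot: [3.101, 0.5, 0.001]
wrist_force: [-0.3, -0.3, 1.4]
width: 0.001
grip_force: 0.7
```

Call:
{"op": "step_arm", "data": {"series": [0,0,0.0015,0,0,0,0.0015,0]}}

```text
time: 6.1
tool_pos: [0.6285, 0.0542, 0.1347]
tcp_rot: [3.101, 0.5, 0.002]
wrist_force: [-1.0, -0.2, 4.7]
width: -0.001
grip_force: 2.4
```

Contact on the +x side: the surface is at z ≈ 0.1360. Next is the +y side.

Call:
{"op": "step_arm", "data": {"series": [0,0,-0.012,0,-0.022,-0.045,-0.012,0,-0.044,-0.09,-0.012,0,-0.044,-0.09,-0.006,0,-0.044,-0.09,-0.006,0]}}

```text
time: 6.72
tool_pos: [0.5576, 0.1256, 0.1395]
tcp_rot: [3.101, 0.501, -0.001]
wrist_force: [-0.4, 1.3, 0.4]
width: -0.001
grip_force: 0.0
```

Call:
{"op": "step_arm", "data": {"series": [0,0,0.002,0,0,0,0.002,0]}}

```text
time: 6.98
tool_pos: [0.5584, 0.125, 0.1376]
tcp_rot: [3.102, 0.498, -0.0]
wrist_force: [0.1, -0.4, 1.3]
width: -0.003
grip_force: 0.0
```

Call:
{"op": "step_arm", "data": {"series": [0,0,0.0015,0,0,0,0.0015,0]}}

```text
time: 7.22
tool_pos: [0.5579, 0.1254, 0.1361]
tcp_rot: [3.102, 0.499, -0.0]
wrist_force: [0.2, 0.2, 1.1]
width: 0.002
grip_force: 0.0
```

Call:
{"op": "step_arm", "data": {"series": [0,0,0.0015,0,0,0,0.0015,0]}}

```text
time: 7.48
tool_pos: [0.5581, 0.1257, 0.1353]
tcp_rot: [3.101, 0.5, 0.001]
wrist_force: [-0.3, -0.2, 2.1]
width: 0.005
grip_force: 1.4
```

Call:
{"op": "step_arm", "data": {"series": [0,0,0.0015,0,0,0,0.0015,0]}}

```text
time: 7.72
tool_pos: [0.5584, 0.1261, 0.1345]
tcp_rot: [-3.101, -0.5, -0.003]
wrist_force: [-1.5, 0.8, 7.6]
width: 0.001
grip_force: 3.3
```

Call:
{"op": "step_arm", "data": {"series": [0,0,-0.01,0,-0.045,0.022,-0.01,0,-0.091,0.045,-0.01,0,-0.091,0.045,-0.001,0,-0.091,0.045,-0.001,0]}}

```text
time: 8.35
tool_pos: [0.4853, 0.0545, 0.1338]
tcp_rot: [-3.101, -0.499, 0.001]
wrist_force: [-0.5, -0.1, 0.2]
width: 0.002
grip_force: 0.0
```

Call:
{"op": "step_arm", "data": {"series": [0,0,0.002,0,0,0,0.002,0]}}

```text
time: 8.6
tool_pos: [0.4864, 0.055, 0.1324]
tcp_rot: [-3.101, -0.502, -0.001]
wrist_force: [-0.1, -0.2, 0.4]
width: -0.003
grip_force: 0.1
```

Call:
{"op": "step_arm", "data": {"series": [0,0,0.0015,0,0,0,0.0015,0]}}

```text
time: 8.85
tool_pos: [0.4861, 0.0549, 0.1315]
tcp_rot: [-3.101, -0.501, -0.001]
wrist_force: [-1.3, 0.3, 5.2]
width: -0.006
grip_force: 2.3
```

Call:
{"op": "step_arm", "data": {"series": [0,0,-0.01,0,0.022,0.045,-0.01,0,0.044,0.09,-0.01,0,0.044,0.09,-0.004,0,0.044,0.09,-0.004,0]}}

```text
time: 9.48
tool_pos: [0.5546, -0.0171, 0.134]
tcp_rot: [-3.101, -0.499, 0.004]
wrist_force: [-0.9, -0.2, 0.0]
width: -0.003
grip_force: 0.0
```

Call:
{"op": "step_arm", "data": {"series": [0,0,0.002,0,0,0,0.002,0]}}

```text
time: 9.72
tool_pos: [0.5548, -0.0164, 0.1326]
tcp_rot: [-3.101, -0.502, 0.001]
wrist_force: [0.2, -0.5, 0.2]
width: -0.0
grip_force: 0.0
```

Call:
{"op": "step_arm", "data": {"series": [0,0,0.0015,0,0,0,0.0015,0]}}

```text
time: 9.98
tool_pos: [0.5555, -0.0168, 0.1317]
tcp_rot: [-3.101, -0.501, -0.001]
wrist_force: [-1.4, 0.9, 1.5]
width: -0.001
grip_force: 1.0
```

Measured plate heights are E 136.0, N 136.0, W 132.5 and S 132.2 mm. That is a tilt of about 0.036 rad, high toward roughly 47° (+x/+y), with the middle at about 133.8 mm. I'll press at (0.611, 0.114).

Call:
{"op": "step_arm", "data": {"series": [0,0,-0.013,0,0.031,-0.036,-0.014,0,0.063,-0.072,-0.014,0,0.094,-0.107,-0.014,0,0.094,-0.107,-0.007,0,0.094,-0.107,-0.006,0,0.094,-0.107,-0.006,0]}}

```text
time: 10.85
tool_pos: [0.6107, 0.1129, 0.1372]
tcp_rot: [3.102, 0.499, -0.001]
wrist_force: [-0.0, -0.8, -0.5]
width: 0.004
grip_force: 0.0
```

Call:
{"op": "step_arm", "data": {"series": [0,0,0.001,0,0,0,0.002,0,0,0,0.003,0,0,0,0.004,0,0,0,0.004,0]}}

```text
time: 11.48
tool_pos: [0.6117, 0.1135, 0.1346]
tcp_rot: [3.101, 0.5, 0.002]
wrist_force: [-2.2, -1.0, 7.5]
width: -0.002
grip_force: 3.6
```

Call:
{"op": "step_arm", "data": {"series": [0,0,0.001,0,0,0,0.002,0,0,0,0.002,0]}}

```text
time: 11.85
tool_pos: [0.6121, 0.1137, 0.1334]
tcp_rot: [3.101, 0.5, 0.003]
wrist_force: [-2.8, -0.7, 10.1]
width: 0.005
grip_force: 4.7
```

Call:
{"op": "step_arm", "data": {"series": [0,0,0.001,0,0,0,0.002,0,0,0,0.002,0]}}

```text
time: 12.22
tool_pos: [0.6125, 0.1141, 0.1317]
tcp_rot: [-3.102, -0.5, -0.005]
wrist_force: [-2.2, -0.8, 10.1]
width: 0.001
grip_force: 5.1
```

Call:
{"op": "step_arm", "data": {"series": [0,0,0.0007,0,0,0,0.0007,0]}}

```text
time: 12.48
tool_pos: [0.6127, 0.1142, 0.1312]
tcp_rot: [-3.101, -0.5, -0.006]
wrist_force: [-1.7, 1.5, 10.1]
width: 0.002
grip_force: 5.1
```

Call:
{"op": "step_arm", "data": {"series": [0,0,-0.003,0,0,0,-0.003,0,0,0,-0.003,0]}}

```text
time: 12.85
tool_pos: [0.612, 0.1141, 0.1323]
tcp_rot: [-3.101, -0.5, -0.003]
wrist_force: [-0.3, 1.0, 6.1]
width: 0.003
grip_force: 2.9
```

Call:
{"op": "step_arm", "data": {"series": [0,0,-0.0015,0,0,0,-0.0015,0]}}

```text
time: 13.1
tool_pos: [0.6116, 0.114, 0.1331]
tcp_rot: [-3.101, -0.5, -0.001]
wrist_force: [1.0, 0.5, 3.0]
width: 0.003
grip_force: 1.6
```

The unloaded height here is now about 133.9 mm. I'll check the opposite (SW) side.

Call:
{"op": "step_arm", "data": {"series": [0,0,-0.01,0,-0.047,0.026,-0.01,0,-0.093,0.052,-0.01,0,-0.14,0.078,-0.01,0,-0.14,0.078,-0.003,0,-0.14,0.078,-0.003,0]}}

```text
time: 13.85
tool_pos: [0.5025, -0.004, 0.1356]
tcp_rot: [-3.101, -0.499, 0.001]
wrist_force: [0.6, 0.7, -0.2]
width: -0.001
grip_force: 0.0
```

Call:
{"op": "step_arm", "data": {"series": [0,0,0.0015,0,0,0,0.0015,0]}}

```text
time: 14.1
tool_pos: [0.5035, -0.0034, 0.1345]
tcp_rot: [-3.101, -0.502, 0.0]
wrist_force: [0.1, 1.4, -0.4]
width: 0.003
grip_force: 0.0
```

Call:
{"op": "step_arm", "data": {"series": [0,0,0.0015,0,0,0,0.0015,0]}}

```text
time: 14.35
tool_pos: [0.5035, -0.0038, 0.1335]
tcp_rot: [-3.101, -0.501, -0.002]
wrist_force: [0.6, -0.7, 2.4]
width: 0.004
grip_force: 1.1
```

Call:
{"op": "step_arm", "data": {"series": [0,0,-0.008,0,0.054,0.015,-0.008,0,0.109,0.031,-0.008,0,0.109,0.031,-0.003,0,0.109,0.031,-0.002,0]}}

```text
time: 14.98
tool_pos: [0.615, 0.0007, 0.1341]
tcp_rot: [-3.101, -0.5, 0.004]
wrist_force: [-0.5, -0.4, 1.0]
width: 0.001
grip_force: 0.4
```

Call:
{"op": "step_arm", "data": {"series": [0,0,0.002,0,0,0,0.002,0]}}

```text
time: 15.22
tool_pos: [0.6152, 0.0007, 0.1338]
tcp_rot: [-3.101, -0.5, -0.001]
wrist_force: [-1.3, 0.2, 1.5]
width: 0.001
grip_force: 0.8
```

Call:
{"op": "step_arm", "data": {"series": [0,0,-0.008,0,-0.026,-0.047,-0.008,0,-0.052,-0.093,-0.008,0,-0.078,-0.14,-0.008,0,-0.078,-0.14,-0.003,0,-0.078,-0.14,-0.002,0]}}

```text
time: 15.98
tool_pos: [0.498, 0.1091, 0.1354]
tcp_rot: [3.101, 0.501, 0.001]
wrist_force: [0.7, -0.4, 0.8]
width: -0.001
grip_force: 0.0
```

Call:
{"op": "step_arm", "data": {"series": [0,0,0.002,0,0,0,0.002,0]}}

```text
time: 16.23
tool_pos: [0.499, 0.1085, 0.1333]
tcp_rot: [-3.102, -0.498, -0.001]
wrist_force: [-0.4, 0.0, 1.0]
width: 0.0
grip_force: 0.6
```

The plate is level to about 0.003 rad. Next is the pot: rise, open, travel and align the yaw (−0.055 about tool z).

Call:
{"op": "step_arm", "data": {"series": [0,0,-0.055,0,-0.013,0.053,-0.09,0,-0.027,0.107,-0.1,0,-0.04,0.16,-0.1,-0.02,-0.054,0.214,-0.1,-0.04,-0.067,0.267,-0.1,-0.055,-0.081,0.32,-0.1,-0.055,-0.094,0.374,-0.1,-0.055], "gripper": 1}}

```text
time: 17.23
tool_pos: [0.5262, -0.2782, 0.233]
tcp_rot: [-3.087, -0.583, -0.0]
wrist_force: [0.6, -0.4, -0.3]
width: 0.997
grip_force: 0.0
```

Call:
{"op": "step_arm", "data": {"series": [0,0,0.05,0,0,0,0.1,0,0,0,0.14,0,0,0,0.14,0]}}

```text
time: 17.73
tool_pos: [0.5229, -0.2745, 0.0887]
tcp_rot: [-3.081, -0.582, 0.011]
wrist_force: [0.4, -0.5, 0.0]
width: 1.001
grip_force: 0.0
```

```bash
python3 - <<'E'
from h import *
v=[]
for c in("scene","top"):
    p=viewer.read_camera(c);s=monitor.read_state()
    u=proj(p,[.526,-.275,.04]).astype(int);g=p["image"][max(0,u[1]-75):u[1]+75,max(0,u[0]-100):u[0]+100,::-1];v.append(cv2.resize(g,(400,300)))
cv2.imwrite("pics/g.png",np.hstack(v));M=R.from_rotvec(s["tcp_rot"]).as_matrix()
print(s["tool_pos"],np.arctan2(M[1,0],M[0,0]),s["wrist_force"],s["width"],s["time"],s["q"])
E
```

```text
[ 0.52670484 -0.27625179  0.09371905] 0.37419213671883594 [ 0.40249654 -0.44220614 -0.39625694] 1.0024355884964042 17.825 [-5.24890282e-01  2.35025626e-01  1.90910868e+00 -7.24870610e-05
  9.97161283e-01  6.71753256e-01]
```

View pics/g.png

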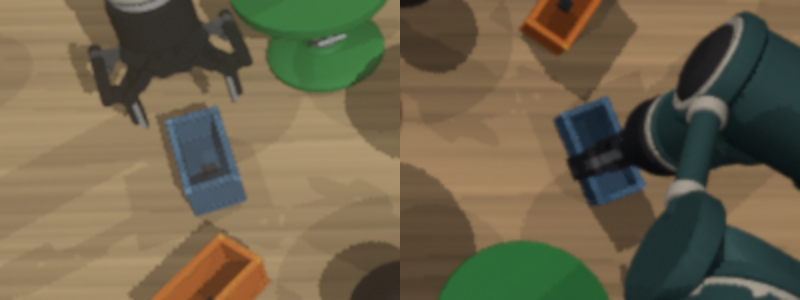

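The picture shows the open fingers aligned with and straddling the blue pot, clear of the green stand and the orange pot. I'll descend and grip.

Call:
{"op": "step_arm", "data": {"series": [0,0,0.03,0,0,0,0.055,0,0,0,0.07,0,0,0,0.077,0,0,0,0.077,0,0,0,0.077,0]}}

```text
time: 18.58
tool_pos: [0.5272, -0.276, 0.0172]
tcp_rot: [3.085, 0.585, 0.002]
wrist_force: [-0.2, 0.5, 0.1]
width: 1.004
grip_force: 0.0
```

Call:
{"op": "step_arm", "data": {"series": [0,0,0,0,0,0,0,0,0,0,0,0,0,0,0,0,0,0,0,0,0,0,0,0], "gripper": 0.3, "newtons": 30}}

```text
time: 19.32
tool_pos: [0.5267, -0.2757, 0.0167]
tcp_rot: [3.086, 0.585, 0.001]
wrist_force: [-0.4, 0.0, 5.5]
width: 0.651
grip_force: 32.0
```

Call:
{"op": "step_arm", "data": {"series": [0,0,-0.005,0,0,0,-0.02,0,0,0,-0.05,0,0,0,-0.09,0,0,0,-0.14,0,0,0,-0.19,0,0,0,-0.2,0,0,0,-0.2,0], "newtons": 40}}

```text
time: 20.32
tool_pos: [0.5261, -0.2754, 0.2159]
tcp_rot: [3.086, 0.585, 0.0]
wrist_force: [-0.3, 0.2, -4.5]
width: 0.647
grip_force: 43.9
```

```bash
python3 - <<'E'
from h import *
v=[]
for c in("scene","top"):
    p=viewer.read_camera(c);s=monitor.read_state()
    u=proj(p,s["tool_pos"]).astype(int);g=p["image"][max(0,u[1]-75):u[1]+75,max(0,u[0]-100):u[0]+100,::-1];v.append(cv2.resize(g,(400,300)))
cv2.imwrite("pics/l.png",np.hstack(v));M=R.from_rotvec(s["tcp_rot"]).as_matrix()
print(s["tool_pos"],M,s["wrist_force"],s["torque"],s["width"],s["time"])
d=np.array([.556,.056,.16])-s["tool_pos"];print(M.T@d)
E
```

```text
[ 0.52462633 -0.27455869  0.21303159] [[ 0.93058122  0.36605966 -0.00434909]
 [ 0.36607212 -0.9305831   0.00250794]
 [-0.00312913 -0.00392592 -0.9999874 ]] [-0.18171786 -0.44461284 -4.97780185] [ 0.0479426  -0.01418323  0.01026546] 0.6477971639644745 20.425
[ 0.15037001 -0.2959195   0.0537235 ]
```

View pics/l.png

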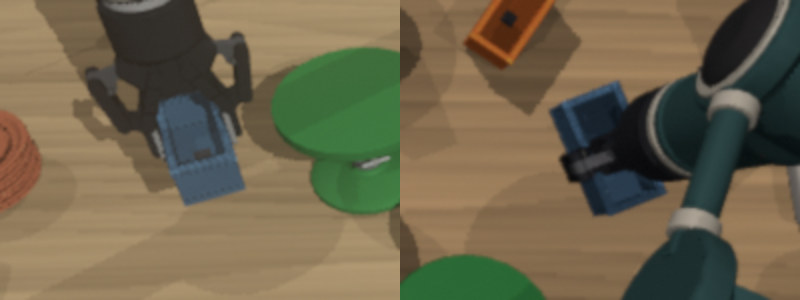

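The pot is held level, square and centred in the jaws, and weighs about 0.48 kg. I'll carry it over the plate.

Call:
{"op": "step_arm", "data": {"series": [0.01,-0.02,0,0,0.03,-0.06,0,0,0.055,-0.11,0,0,0.08,-0.16,0,0,0.105,-0.21,0,0,0.13,-0.26,0,0,0.145,-0.29,0,0,0.15,-0.298,0,0]}}

```text
time: 21.42
tool_pos: [0.5551, 0.0598, 0.214]
tcp_rot: [-3.084, -0.591, 0.006]
wrist_force: [-0.5, 0.1, -5.1]
width: 0.648
grip_force: 44.2
```

Call:
{"op": "step_arm", "data": {"series": [0,0,0.015,0,0,0,0.03,0,0,0,0.045,0,0,0,0.055,0,0,0,0.058,0,0,0,0.058,0,0,0,0.058,0]}}

```text
time: 22.3
tool_pos: [0.5574, 0.0567, 0.1589]
tcp_rot: [3.086, 0.585, 0.002]
wrist_force: [0.4, -0.3, -4.5]
width: 0.648
grip_force: 44.1
```

Call:
{"op": "step_arm", "data": {"series": [0,0,0.002,0,0,0,0.004,0,0,0,0.006,0,0,0,0.006,0]}}

```text
time: 22.8
tool_pos: [0.5565, 0.0567, 0.1517]
tcp_rot: [-3.086, -0.585, 0.001]
wrist_force: [-0.1, 0.2, -3.7]
width: 0.648
grip_force: 44.1
```

Call:
{"op": "step_arm", "data": {"series": [0,0,0.001,0,0,0,0.001,0]}}

```text
time: 23.05
tool_pos: [0.5567, 0.0567, 0.151]
tcp_rot: [-3.087, -0.585, 0.0]
wrist_force: [0.1, 0.1, -4.8]
width: 0.651
grip_force: 44.2
```

Call:
{"op": "step_arm", "data": {"series": [0,0,0.001,0,0,0,0.001,0]}}

```text
time: 23.3
tool_pos: [0.557, 0.0567, 0.1506]
tcp_rot: [3.086, 0.585, 0.001]
wrist_force: [-1.4, -0.5, -0.6]
width: 0.649
grip_force: 44.6
```

The plate carries the pot now. I'll release gently.

Call:
{"op": "step_arm", "data": {"series": [0,0,0,0,0,0,0,0], "gripper": 0.72, "newtons": 20}}

```text
time: 23.55
tool_pos: [0.5575, 0.0568, 0.1508]
tcp_rot: [3.086, 0.585, 0.003]
wrist_force: [-0.0, -0.9, 0.0]
width: 0.719
grip_force: 0.0
```

Call:
{"op": "step_arm", "data": {"series": [0,0,0,0,0,0,0,0,0,0,0,0], "gripper": 1}}

```text
time: 23.92
tool_pos: [0.5568, 0.0567, 0.1501]
tcp_rot: [-3.087, -0.585, -0.0]
wrist_force: [0.1, -0.5, -0.3]
width: 0.999
grip_force: 0.0
```

Call:
{"op": "step_arm", "data": {"series": [0,0,-0.005,0,0,0,-0.015,0,0,0,-0.03,0,0,0,-0.06,0,0,0,-0.1,0,0,0,-0.13,0,0,0,-0.14,0,0,0,-0.14,0]}}

```text
time: 24.92
tool_pos: [0.5572, 0.0567, 0.291]
tcp_rot: [3.086, 0.585, 0.003]
wrist_force: [-0.6, 0.0, -0.1]
width: 0.998
grip_force: 0.0
```

Call:
{"op": "step_arm", "data": {"series": [-0.02,0.05,0,0,-0.04,0.1,0,0,-0.06,0.15,0,0,-0.08,0.2,0,0,-0.1,0.25,0,0,-0.12,0.3,0,0,-0.14,0.35,0,0,-0.14,0.35,0,0]}}

```text
time: 25.92
tool_pos: [0.553, -0.3234, 0.287]
tcp_rot: [-3.086, -0.578, 0.006]
wrist_force: [0.9, 0.8, -0.0]
width: 1.003
grip_force: 0.0
```

```bash
python3 - <<'E'
from fit import *
np.set_printoptions(precision=4,suppress=True)
v=[];o=[];bx={}
for c in("scene","top"):
    p=viewer.read_camera(c);s=monitor.read_state();u=proj(p,[.557,.056,.14]).astype(int)
    m=mask(p["image"],(95,45,20),(125,255,255),(u[0]-45,u[1]-45,u[0]+45,u[1]+45))
    o.append((p,cv2.convexHull(hullpts(m).astype(np.int32))[:,0].astype(float)))
    g=p["image"][u[1]-90:u[1]+90,u[0]-120:u[0]+120,::-1];v.append(cv2.resize(g,(400,300)))
cv2.imwrite("pics/f.png",np.hstack(v));print(s["time"],s["tool_pos"],s["wrist_force"])
r=fit(o,lambda x:[[a,b,c+.134] for a,b,c in pot(x)],[.557,.056,.374],[.01,.01,.1]);print(r.x,r.cost)
E
```

```text
26.025 [ 0.5536 -0.32    0.2877] [-0.1165  0.782  -0.3218]
[0.5581 0.0584 0.3691] 42.51768470559419
```

View pics/f.png

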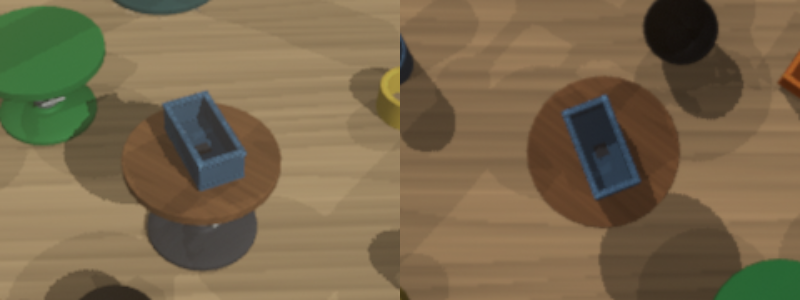

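The pot stands upright in the middle of the level plate, released, with its fitted centre within about 3 mm of the axis. The arm is clear, so I'll hand it in.

```bash
python3 -c "
from h import *
print(job.finish_job())"
```

```text
the job is handed in; nothing more can be done
None
```

The job is handed in (no verdict was returned): I pressed the plate level to about 0.003 rad with roughly 10 N, and the blue pot stands let go within about 3 mm of the plate's middle, with the bystanders untouched and about 26 s used.

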